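# Set the fan's step controller and switch it on

## Task

The wooden cases are about to be sanded, so the extraction fan has to run at speed step six. With a fingertip, push the handle of the step controller's rotary selector round gently, click by click and without gripping it, until it rests in the sixth of its eight steps (counted clockwise from the shortest mark), and only then switch the fan on by pressing in the far half of the rocker beside it. Leave the controller standing where it is and the things around it undisturbed.

Things in the scene. Friction and masses are not known exactly. Their poses are not given: they have to be found in the camera images.
- controller: grey steel desk console (step controller of the fan), 150 mm deep, 200 wide, 62 high at the front, 102 at the back: its panel slopes 15 degrees down to its front. 3 to 4.5 kg, loose on rubber feet. Origin: centre of its underside; x points to its back (away from the operator), y to its left, z up
- dial_plate: round black dial plate, 106 mm across, left on the sloping panel. Origin: centre of its face, on the selector axis; z out of the panel along that axis, x up the slope (to the back), y left. Eight white radial marks 43 to 52 mm from the axis grow longer and thicker clockwise from step 1. Step n lies at 105 - 30 (n - 1) degrees from the x axis towards y: step 1 left, step 6 at -45 (right, back)
- selector (a joint): angle (rad) of the selector handle, 0 at step 1, growing clockwise seen from above: step n rests at 0.5236 (n - 1), step 6 at 2.618; stops just past steps 1 and 8. Sprung detent: leaving a step takes 2 to 3 N at 30 mm from the axis; past half-way it snaps into the next step by itself. Starts in one of steps 1 to 4
- pointer_tip (a point): pointer end of the selector handle, on its end face, 39 mm from the axis, 15 mm above the dial plate; shows the step. The handle is a black bar across the axis, reaching 24 mm behind it and 39 mm ahead (white line on top), 14 mm thick (last 13 mm of the pointer end: 10 mm), sides upright from 6 to 27 mm above the plate, on a round boss 42 mm across, 10 mm high
- rocker (a joint): angle (rad) of the rocker switch: 0 off (near half in, far half standing up), 0.4 on (far half in, parallel to the panel). It tips over a spring at 0.2 and stays on either side. About 3 N on the middle of the far half throws it
- far_half (a point): middle of the top of the rocker's far half: press here, down; moves with the rocker, travels about 7 mm. The black rocker, 54 mm long up the slope and 28 wide, hinged across its middle, is centred 4 mm up the slope and 100 mm right of the dial plate's origin. Pressed in, this point lies 8 mm above the panel, the bezel round it 3 mm
- brush: flat brush with a brown handle, 188 mm long, 12 mm high, lying in front of the controller (bystander). Origin: centre of its underside
- jar: white jar with a red cap, 50 mm across, 66 mm high, at the right of the controller (bystander). Origin: centre of its underside
- pen: felt marker, 130 mm long, 19 mm thick, lying at the left of the controller (bystander). Origin: centre of its underside
- case_work: dark wooden case, 115 x 192 x 62 mm, left of the middle of the bench (bystander). Origin: centre of its underside
- sander: sanding block, 58 x 91 x 34 mm, on the left of the bench (bystander). Origin: centre of its underside
- glue: glue bottle, 47 mm across, 146 mm high, on the left of the bench (bystander). Origin: centre of its underside
- cutters: pliers with orange grips, 156 mm long, 14 mm high, on the left of the bench (bystander). Origin: centre of its underside

How it is judged:
On the way, in this order (a step that is already met when the one before it is completed fails the run):
1. the selector rests in step six while the rocker is still off (value of joint selector between 2.498 and 2.738 rad and value of joint rocker below 0.1 rad), for 0.3 s.
2. the rocker is switched on with the selector in step six (value of joint selector between 2.498 and 2.738 rad and value of joint rocker above 0.32 rad), for 0.2 s.
At the end, for the whole second after the job is handed in: the selector rests in step six (within 7 degrees), the rocker is on (far half in, joint above 0.32 rad), the controller stands upright within 20 mm of where it stood, and the robot touches nothing (all of step 2 and distance of controller from where it was at the start of the episode below 0.02 m and angle between controller's own z axis and vertical below 0.05 rad).
It fails at once if the fan is switched on while the selector is not in step six (value of joint rocker above 0.22 rad and not (value of joint selector between 2.418 and 2.818 rad)).
It fails at once if the selector handle is gripped or forced: more than 15 N between the fingers and it (contact force between the fingers and dial_plate above 15 N).
It fails at once if the controller is lifted, tipped or shoved more than 20 mm (distance of controller from where it was at the start of the episode above 0.02 m or height (world z) of controller above 0.006 m or angle between controller's own z axis and vertical above 0.06 rad).
It fails at once if one of the things around is moved by more than 30 mm or lifted (distance of any of brush, jar, case_work, sander, glue, pen, cutters from where it was at the start of the episode above 0.03 m).
It also fails if it takes over 42 s, if anything falls off the work surface, if the arm or the gripper's body presses on something with over 40 N, if the wrist force passes 120 N, or if a joint passes its speed limit or range.

## Robot

A 7-joint arm with a two-finger parallel gripper is mounted at the origin on a cart in front of the work surface, level with it; the furniture and walls round the work are solid. World frame = base frame: x ahead of the robot, y to its left, z up, the work surface at z = 0. Lengths are in m, angles in rad, forces in N, time in s.
With the tool pointing down it reaches from about 0.4 to 0.875 m from the base axis. Payload 19.3 kg.
Tool frame: the origin (TCP) lies at the very end of the fingers, on their centre line; the grasp point (between the pads) lies 19 mm behind it; z points along the fingers, y is the line along which they close (so a half turn about z gives the same grasp; the last joint's range is limited). The gripper opens to 85 mm and grips with 20 to 120 N. Pads are 22 mm wide; open, the fingers measure 114 mm over their backs; the gripper's body (76 mm by 85 mm) begins 54 mm behind the grasp point. The pads swing forward as they close: fully open they stand 13 mm farther back than shut.
Start: joints at [0.694, 0.521, -0.036, 1.599, 0.021, 1.021, -0.113], TCP at [0.451, -0.432, 0.231] pointing down, gripper open.
Joint ranges: [-2.91, 2.91], [-0.3, 2.13], [-1.5, 1.42], [0.17, 2.43], [-1.26, 4.41], [0.16, 1.93], [-2.52, 2.52]. Speed limits (rad/s): [1.89, 1.89, 2.39, 2.39, 3.01, 3.01, 3.01].

## Interface

Orientations are given as a unit quaternion [w, x, y, z].
In Python, from bench import * gives the robot as it stands. Calls block until the motion is done:
- goto(position, orientation): joint-space move of the TCP to a pose.
- servo_line(position, velocity=0.15, attitude=None, guard=None): straight line of the TCP; attitude=None keeps the orientation; velocity is the mean speed in m/s. With guard (N) it stops when the force on the tool has changed by that much, and returns True; else False.
- movej(angles): joint-space move.
- release() and grasp(): open the fingers fully, or close them until they stop; the grip force is fixed at half the most.
- dwell(seconds).
- solve_ik(position, orientation): joint angles nearest the present ones, or None.
- snapshot(name): name is "side" or "top" or "wrist"; returns (picture, depth): 400x640x3 uint8, red, green, blue; 400x640 float32, m along the optical axis (not along the pixel's ray), 0 where there is no reading.
- camera_model(name): a dict with "fx", "fy", "cx", "cy" (pixels), "eye" and "orientation" of the camera in the world. Camera axes: x right, y up, looking along -z (the intrinsics and any distortion apply to the point x, -y, -z); pixel columns grow to the right and rows downward; lengths in m; the calibration is good to about 2 mm. A picture is of the moment at which its call begins: read the wrist's pose just before it. camera_model takes no time and is no camera call; for the wrist camera it gives the pose at the moment of the call.
A pose or a line that the arm cannot do raises Unreachable and nothing moves.
- hand_in(): hands the job in; it is judged then, once.
Readings, each from a call of its own:
- read_time(): time.
- read_qpos(): joint angles.
- read_qvel(): joint speeds.
- read_joint_efforts(): joint torques, N m.
- read_eef_pos(): TCP position.
- read_ee_rot(): TCP orientation.
- read_wrist_force(): force on the tool from outside, world axes, zero at the start.
- read_torque(): the same for the moment, N m.
- read_opening(): opening from 0.0 (shut) to 1.0 (fully open).
- read_gripper_force(): force on a finger pad.
Only numpy, scipy, OpenCV 4.12 (cv2) and the standard library are available. Lean on these libraries where they do the work, as an engineer would, in place of code of your own. Each camera call takes 0.05 s, during which the arm holds its last target. There are 200 camera calls.

## Working session

There is one attempt and no reset: what is moved stays moved. The work goes in short steps, each a Python script; the robot and the scene stay as the last script left them, time stands still between calls to the robot, and variables do not carry over. Pictures are saved under pics/ and viewed, at most 10 in all, crops included, and the job is handed in when it is done.

```bash
mkdir -p pics; ls; python3 - <<'E'
from bench import *
import cv2,numpy as np,pickle
d={}
for n in ("side","top","wrist"):
    c=camera_model(n);p,z=snapshot(n);d[n]=(c,p,z);cv2.imwrite(f'pics/{n}0.png',p[:,:,::-1]);print(n,c)
pickle.dump(d,open('s0.pkl','wb'));print(read_time(),read_ee_rot(),read_eef_pos(),read_opening())
E
```

```text
pics
side {'fx': 496.7136490378759, 'fy': 496.7136490378759, 'cx': 323.4580538033641, 'cy': 195.57588046911545, 'eye': array([ 0.51670874, -1.22100661,  0.90259986]), 'orientation': array([ 0.87975936,  0.4753741 , -0.00273118, -0.00595598])}
top {'fx': 444.89979312401107, 'fy': 444.89979312401107, 'cx': 315.21188253979534, 'cy': 195.17732035728267, 'eye': array([0.29175642, 0.0234586 , 1.2397756 ]), 'orientation': array([-0.70101158, -0.0703358 ,  0.0742392 ,  0.70577913])}
wrist {'fx': 339.71291379168133, 'fy': 339.71291379168133, 'cx': 317.6925977451369, 'cy': 202.21510722840327, 'eye': array([ 0.50915831, -0.37327965,  0.37354513]), 'orientation': array([ 0.9157937 , -0.1493852 ,  0.06034851, -0.3679185 ])}
0.15 [-3.88695884e-04  9.19744375e-01  3.92517640e-01 -1.90880444e-04] [ 0.45108998 -0.43224068  0.23085407] 0.9992991467437263
```

View pics/top0.png

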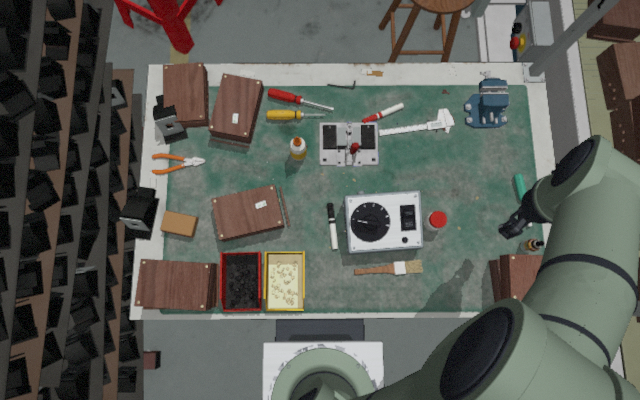

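View pics/wrist0.png

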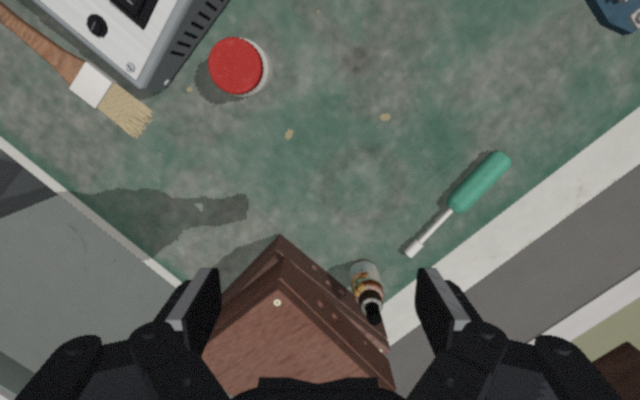

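The top view shows the controller at about (384,222), with the dial at (370,222), the rocker at (407,217), the jar at (437,220), the brush at (390,268) and the pen at (333,226). The pointer looks left. Next I measure.

```bash
cat > h.py <<'E'
import numpy as np,cv2
from scipy.spatial.transform import Rotation as R
def rot(q): return R.from_quat([q[1],q[2],q[3],q[0]])
def cloud(c,z):
    v,u=np.mgrid[:400,:640]
    P=np.stack([(u-c['cx'])/c['fx']*z,-(v-c['cy'])/c['fy']*z,-z],-1)
    return rot(c['orientation']).apply(P.reshape(-1,3)).reshape(400,640,3)+c['eye']
E
python3 - <<'E'
from h import *
import pickle
d=pickle.load(open('s0.pkl','rb'))
c,p,z=d['top'];P=cloud(c,z)
w=P[180:265,335:435]; px=p[180:265,335:435]
m=(w[...,2]>.055)&(w[...,2]<.135)
n,l,s,ce=cv2.connectedComponentsWithStats(m.astype(np.uint8));k=1+np.argmax(s[1:,4]);m=l==k
print(s[k]+[335,180,0,0,0])
q=w[m]; print('rect',cv2.minAreaRect((q[:,:2]*1000).astype(np.float32)))
g=px.max(-1); b=m&(g>140); A=np.c_[w[b][:,:2],np.ones(b.sum())]
co=np.linalg.lstsq(A,w[b][:,2],rcond=None)[0]; print('plane',co,np.degrees(np.arctan(np.hypot(*co[:2]))),np.degrees(np.arctan2(co[1],co[0])))
dk=(m&(g<90)).astype(np.uint8); n,l,s,ce=cv2.connectedComponentsWithStats(dk)
for i in range(1,n):
    if s[i,4]>30: print(s[i],ce[i]+[335,180],np.median(w[l==i],axis=0),cv2.minAreaRect((w[l==i][:,:2]*1000).astype(np.float32)))
t=p[185:260,335:435]; cv2.imwrite('pics/c1.png',cv2.resize(t[:,:,::-1],None,fx=7,fy=7,interpolation=cv2.INTER_CUBIC))
E
```

```text
[ 344  190   80   64 4462]
rect ((466.1831970214844, -164.66220092773438), (161.71018981933594, 201.54505920410156), 4.003650188446045)
plane [ 0.26745982  0.01731003 -0.03726955] 15.003752545961717 3.7030252452016295
[  16   23   39   39 1135] [369.5753304  221.86431718] [ 0.45681511 -0.12522094  0.08915107] ((458.8480224609375, -126.83518981933594), (97.2324447631836, 100.77474975585938), 2.301293134689331)
[ 65  25  16  26 357] [407.49579832 217.19887955] [ 0.46991812 -0.22383964  0.09124371] ((470.3953552246094, -225.12046813964844), (63.397342681884766, 38.23082733154297), 4.164946556091309)
```

View pics/c1.png

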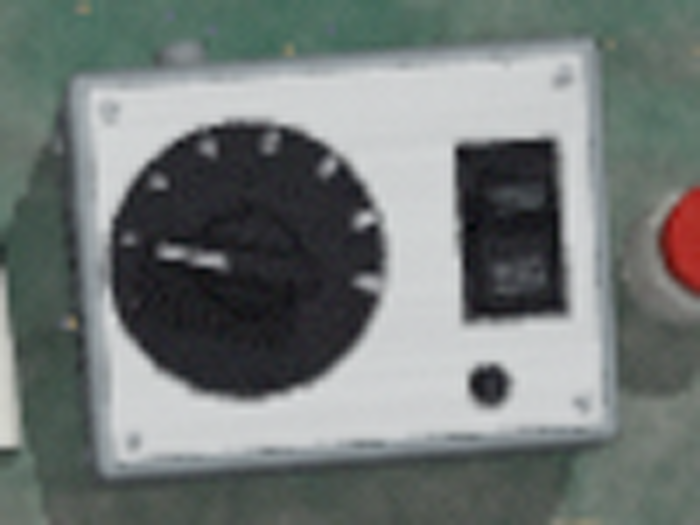

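The pointer's white line runs (222,262)→(162,251) in the crop. After allowing for parallax and the 4° yaw it sits at about 77°, so the handle is at step 2 and needs 4 clicks. The plane slope of 15.0° and the panel width of 201 mm match the given sizes. Next I close the fingers and take a near wrist view to refine.

```bash
cat >> h.py <<'E'
def frame(yaw):  # dial frame -> world
    return R.from_euler('z',yaw,degrees=True)*R.from_euler('y',-15,degrees=True)
def tool(a,yaw,s=1): # tool x along s*clockwise tangent of handle angle a (deg), z into panel
    a=np.radians(a); x=s*np.array([np.sin(a),-np.cos(a),0]); z=np.array([0,0,-1.])
    r=frame(yaw)*R.from_matrix(np.c_[x,np.cross(z,x),z]); q=r.as_quat(); return [q[3],q[0],q[1],q[2]]
E
python3 - <<'E'
from bench import *
from h import *
import pickle
c=camera_model("wrist");T=rot(read_ee_rot());p0=np.array(read_eef_pos())
e=T.inv().apply(c['eye']-p0);Rc=T.inv()*rot(c['orientation']);print('cam in tool',e,'axis',Rc.apply([0,0,-1]))
D=np.array([.459,-.127,.086])
for s in (1,-1):
    for a in (75,20,-45):
        F=frame(3.9);pp=D+F.apply([29*np.cos(np.radians(a))/1e3,29*np.sin(np.radians(a))/1e3,.013])
        q=solve_ik(pp,tool(a,3.9,s));print(s,a,None if q is None else np.round(q,2))
    for a in (75,-45,0,30):
        q=tool(a,3.9,s); look=D+frame(3.9).apply([0,-.03,0])
        pos=look-rot(q).apply(e+Rc.apply([0,0,-1])*.27)
        j=solve_ik(pos,q);print('view',s,a,pos,None if j is None else np.round(j,2))
E
```

```text
cam in tool [ 0.08274058  0.00103762 -0.14277386] axis [-3.17964588e-01  3.67282361e-04  9.48102519e-01]
1 75 [ 0.1   0.43  0.02  2.31 -0.36  0.16 -1.29]
1 20 [ 0.02  0.45  0.17  2.25 -0.6   0.23 -1.99]
1 -45 [-0.22  0.53  0.59  2.25 -1.16  0.4  -2.52]
view 1 75 [ 0.43496484 -0.15841435  0.19620977] [ 0.27  0.22  0.02  2.23 -0.22  0.45 -1.29]
view 1 -45 [ 0.43066615 -0.16201104  0.19499506] [ 1.31  0.46 -1.26  2.2   0.69  0.63  2.04]
view 1 0 [ 0.43311345 -0.16195148  0.19565038] [ 0.    0.23  0.34  2.25 -0.4   0.47 -2.41]
view 1 30 [ 0.43439815 -0.16087657  0.19601341] [ 0.11  0.22  0.21  2.24 -0.32  0.46 -1.97]
-1 75 [ 0.43  0.44 -0.38  2.29  0.59  0.21  0.92]
-1 20 [ 0.4   0.45 -0.3   2.23  0.34  0.23  0.23]
-1 -45 [ 0.35  0.45 -0.16  2.23 -0.03  0.22 -0.47]
view -1 75 [ 0.428648   -0.15943267  0.19450254] [ 0.85  0.26 -0.64  2.22  0.17  0.46  1.48]
view -1 -45 [ 0.43294669 -0.15583597  0.19571725] [ 0.47  0.22 -0.22  2.23 -0.09  0.45 -0.38]
view -1 0 [ 0.43049939 -0.15589553  0.19506193] [ 0.6   0.23 -0.37  2.23 -0.    0.45  0.32]
view -1 30 [ 0.42921469 -0.15697044  0.19469891] [ 0.68  0.23 -0.45  2.23  0.05  0.45  0.8 ]
```

```bash
python3 - <<'E'
from bench import *
from h import *
import pickle
grasp()
q=tool(60,3.9,-1)
c=camera_model("wrist");T=rot(read_ee_rot());p0=np.array(read_eef_pos())
e=T.inv().apply(c['eye']-p0);Rc=T.inv()*rot(c['orientation'])
D=np.array([.459,-.127,.086]);look=D+frame(3.9).apply([0,-.03,0])
pos=look-rot(q).apply(e+Rc.apply([0,0,-1])*.28)
goto(pos+[0,0,.0],q);dwell(.2)
c=camera_model("wrist");p,z=snapshot("wrist");pickle.dump((c,p,z),open('s1.pkl','wb'))
print(read_time(),read_eef_pos(),read_opening())
P=cloud(c,z);F=frame(3.9)
# rectified ortho picture of the panel: 4 px/mm, up = up slope, right = right, centre = D
H,W=520,800
Y,X=np.mgrid[:H,:W];S=4.
def ortho(h):
    L=np.stack([(H/2-Y)/S/1e3,-(X-260)/S/1e3,np.full(X.shape,h)],-1)
    w=F.apply(L.reshape(-1,3))+D-c['eye'];k=rot(c['orientation']).inv().apply(w)
    u=(k[:,0]/-k[:,2]*c['fx']+c['cx']).reshape(H,W).astype(np.float32);v=(k[:,1]/k[:,2]*c['fy']+c['cy']).reshape(H,W).astype(np.float32)
    return cv2.remap(p,u,v,cv2.INTER_LINEAR)
o=ortho(0.);cv2.line(o,(255,260),(265,260),(255,0,0));cv2.line(o,(260,255),(260,265),(255,0,0))
cv2.imwrite('pics/w1.png',p[:,:,::-1]);cv2.imwrite('pics/o1.png',o[:,:,::-1])
L=F.inv().apply((P-D).reshape(-1,3)).reshape(400,640,3)*1e3
g=p.max(-1)
b=(abs(L[...,2])<15)&(g>140)&(L[...,1]<60)&(L[...,1]>-140)&(abs(L[...,0])<70);A=np.c_[L[b][:,:2],np.ones(b.sum())]
print('panel in dial frame',np.linalg.lstsq(A,L[b][:,2],rcond=None)[0],b.sum())
for r0,r1 in((40,51),):
    rr=np.hypot(L[...,0],L[...,1]);k=(rr>r0)&(rr<r1)&(abs(L[...,2])<15);print('plate h',np.median(L[k][:,2]))
E
```

```text
2.475 [ 0.42357903 -0.15752468  0.2029349 ] 0.0024171647188588876
panel in dial frame [ 8.92104197e-04 -4.45648168e-04 -1.81299732e+00] 19567
plate h 0.23586918331794587
```

View pics/o1.png

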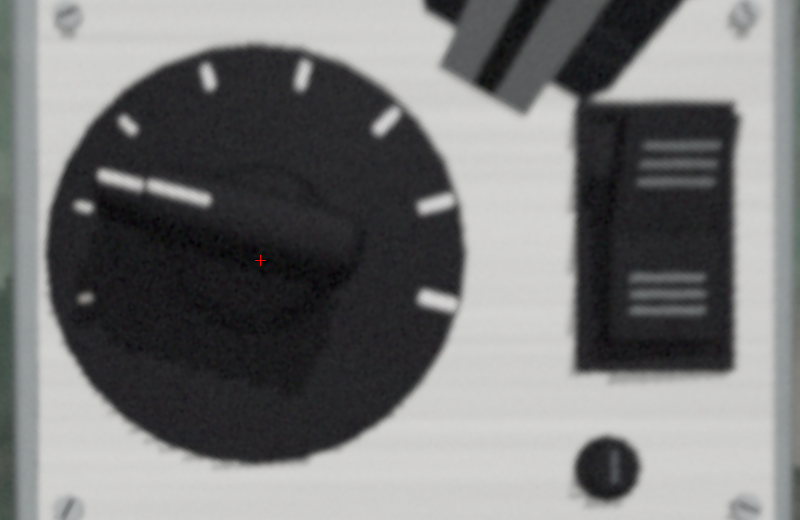

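View pics/w1.png

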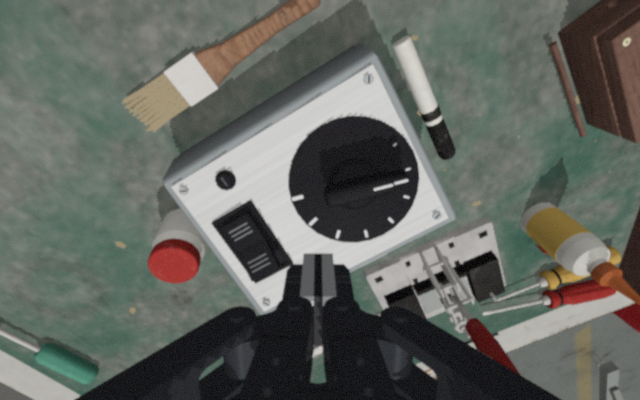

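The rectified view puts the dial centre at (256,253), 105 mm across. Step marks 1 and 2 are at (86,298) and (84,207), which read 105° and 75°, so the yaw is right. The white line (210,201)–(98,175) confirms step 2. The rocker bezel centre at (655,237) is 100 mm right and 4 mm up from the dial, as specified. Next I push.

```bash
cat >> h.py <<'E'
YAW=3.9;F=frame(YAW);D=np.array([.459,-.127,.086])+F.apply([.00175,.001,.0003])
def W(x,y,z): return D+F.apply(np.array([x,y,z])/1e3)
def push(a,t,h=14,r=30): # finger behind handle angle a by t mm
    k=np.radians(a); return W(r*np.cos(k)-t*np.sin(k),r*np.sin(k)+t*np.cos(k),h)
E
cat > sweep.py <<'E'
from bench import *
from h import *
import sys
def sweep(a0,a1,t=18.5,lim=9):
    m=0
    for a in np.linspace(a0,a1,int(abs(a1-a0)/4+.99)+1):
        hit=servo_line(push(a,t),velocity=.025,attitude=tool(a,YAW,-1),guard=lim)
        f=np.linalg.norm(read_wrist_force()[:3]);m=max(m,f)
        if hit or f>lim+3: print('stop',a,hit,f);return a,False
    print('done',a,'max',m,'t',read_time());return a,True
E
python3 - <<'E'
from sweep import *
goto(push(75,27,60),tool(75,YAW,-1))
print(read_wrist_force())
print(servo_line(push(75,27),velocity=.06,guard=5),read_wrist_force(),read_time())
print(servo_line(push(75,18.5),velocity=.02,guard=5),read_wrist_force())
sweep(75,47)
print(read_eef_pos()-push(47,18.5),read_wrist_force())
import pickle
c=camera_model("wrist");p,z=snapshot("wrist");cv2.imwrite('pics/w2.png',p[:,:,::-1])
E
```

```text
[ 0.26619549 -0.77671303  0.37818412]Traceback (most recent call last):
  File "<stdin>", line 4, in <module>
bench.Unreachable: the arm cannot follow that straight line within its joint ranges
```

```bash
cat >> h.py <<'E'
TILT=15
def tool(a,yaw,s=1,tilt=None):
    a=np.radians(a); x=s*np.array([np.sin(a),-np.cos(a),0]); z=np.array([0,0,-1.])
    r=R.from_euler('z',yaw,degrees=True)*R.from_euler('y',-(TILT if tilt is None else tilt),degrees=True)*R.from_matrix(np.c_[x,np.cross(z,x),z]); q=r.as_quat(); return [q[3],q[0],q[1],q[2]]
E
python3 - <<'E'
from bench import *
from h import *
for t in (10,7,4,0):
    print(t,[None if (j:=solve_ik(push(a,d,h),tool(a,YAW,-1,t))) is None else np.round([j[3],j[5],j[6]],2) for a,d,h in((75,27,60),(75,27,14),(47,18.5,14),(0,18.5,14),(-40,18.5,14))])
E
```

```text
10 [array([2.28, 0.41, 1.12]), array([2.29, 0.3 , 1.01]), array([2.23, 0.32, 0.68]), array([2.17, 0.35, 0.15]), array([ 2.15,  0.37, -0.27])]
7 [array([2.24, 0.49, 1.12]), array([2.25, 0.38, 1.04]), array([2.19, 0.4 , 0.7 ]), array([2.13, 0.43, 0.14]), array([ 2.11,  0.44, -0.3 ])]
4 [array([2.2 , 0.57, 1.12]), array([2.21, 0.46, 1.06]), array([2.15, 0.48, 0.72]), array([2.09, 0.5 , 0.14]), array([ 2.07,  0.51, -0.33])]
0 [array([2.15, 0.67, 1.12]), array([2.15, 0.57, 1.08]), array([2.1 , 0.58, 0.74]), array([2.04, 0.6 , 0.13]), array([ 2.02,  0.61, -0.35])]
```

A tool tilt of 10° gives room within the joint ranges.

```bash
sed -i 's/^TILT=15/TILT=10/' h.py
python3 - <<'E'
from sweep import *
goto(push(75,27,60),tool(75,YAW,-1))
print(servo_line(push(75,27),velocity=.06,guard=5),read_wrist_force(),read_time())
print(servo_line(push(75,19),velocity=.02,guard=5),read_wrist_force())
sweep(75,50)
print(read_eef_pos()-push(50,18.5),read_wrist_force())
c=camera_model("wrist");p,z=snapshot("wrist");cv2.imwrite('pics/w2.png',p[:,:,::-1])
E
```

```text
False [-0.17865831 -0.74718721  0.05144665] 4.1917
False [-1.30073613  0.78837981  1.32135607]
done 50.0 max 4.241703271750826 t 6.7417
[-7.41459476e-05  1.91924154e-05 -3.06463476e-05] [ 1.00195697 -0.19778724  0.15115704]
```

View pics/w2.png

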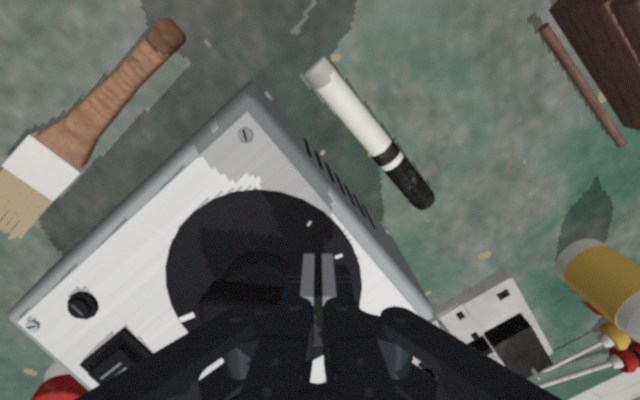

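The view shows the finger at (317,280) behind the handle. The peak force was 4 N and then fell away, so it clicked into step 3. I carry on through the next three clicks, stopping about 6° short of step 6.

```bash
python3 - <<'E'
from sweep import *
ok=True;a=50
for b in (20,-10,-38):
    if ok: a,ok=sweep(a,b); dwell(.3); print(np.round(read_wrist_force(),1))
if ok:
    servo_line(push(a,32),velocity=.04); servo_line(push(a,32,90),velocity=.1)
    q=tool(60,YAW,-1,15); goto(np.array([0.4236,-.1575,.2029]),q);dwell(.2)
    c=camera_model("wrist");p,z=snapshot("wrist");print(read_time())
    H,V=420,640;Y,X=np.mgrid[:H,:V]
    w=W(((210-Y)/3).ravel(),(-(X-210)/3).ravel(),0*X.ravel()) if 0 else D+F.apply(np.stack([(210-Y)/3e3,-(X-210)/3e3,0*X],-1).reshape(-1,3))
    k=rot(c['orientation']).inv().apply(w-c['eye'])
    u=(k[:,0]/-k[:,2]*c['fx']+c['cx']).reshape(H,V).astype(np.float32);v=(k[:,1]/k[:,2]*c['fy']+c['cy']).reshape(H,V).astype(np.float32)
    cv2.imwrite('pics/o3.png',cv2.remap(p,u,v,1)[:,:,::-1])
E
```

```text
done 20.0 max 1.6191253287304082 t 9.0417
[-0.6  0.   0.7]
done -10.0 max 1.5431843618581622 t 11.5917
[0.4 0.4 0.5]
done -38.0 max 1.6555544319178854 t 13.8917
[ 0.3 -0.3 -0.5]
17.4333
```

View pics/o3.png

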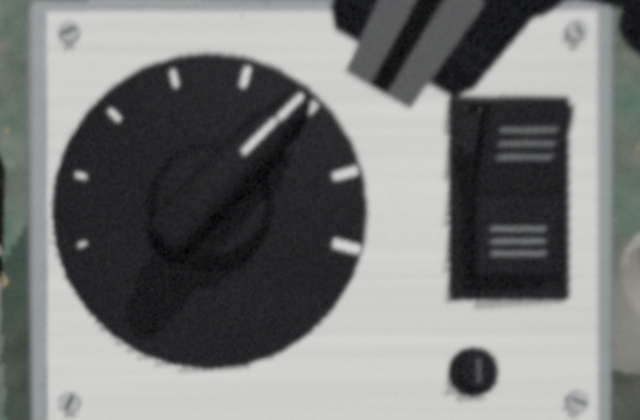

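The white line (243,153)–(301,96) points at −45° to the sixth mark, and the panel hasn't moved. Next I press the rocker.

```bash
python3 - <<'E'
from bench import *
from h import *
q=tool(90,YAW,-1,12)
goto(W(19,-100,50),q);f0=np.array(read_wrist_force())
servo_line(W(19,-100,22),velocity=.08,guard=4)
for h in (16,13,11,9,7.5,6.5,5.5):
    hit=servo_line(W(19,-100,h),velocity=.025,guard=8)
    print(h,hit,np.round(read_wrist_force()-f0,1),F.inv().apply(read_eef_pos()-D)*1e3)
    if hit: break
dwell(.3);servo_line(W(19,-100,90),velocity=.1)
qv=tool(60,YAW,-1,15); goto(np.array([0.4236,-.1575,.2029]),qv);dwell(.2)
c=camera_model("wrist");p,z=snapshot("wrist");print(read_time())
P=F.inv().apply((cloud(c,z)-D).reshape(-1,3))*1e3
for x in (-17,-9.5,4,17.5,25):
    k=(abs(P[:,0]-x)<3)&(abs(P[:,1]+100)<8);print(x,np.median(P[k,2]))
H,V=420,640;Y,X=np.mgrid[:H,:V]
k=rot(c['orientation']).inv().apply(D+F.apply(np.stack([(210-Y)/3e3,-(X-210)/3e3,0*X],-1).reshape(-1,3))-c['eye'])
u=(k[:,0]/-k[:,2]*c['fx']+c['cx']).reshape(H,V).astype(np.float32);v=(k[:,1]/k[:,2]*c['fy']+c['cy']).reshape(H,V).astype(np.float32)
cv2.imwrite('pics/o4.png',cv2.remap(p,u,v,1)[:,:,::-1])
E
```

```text
16 False [0.4 0.3 0.6] [  18.98978742 -100.01280899   16.01895748]
13 False [ 0.3  0.1 -0.3] [ 18.70892466 -99.9000425   12.8135905 ]
11 False [ 0.7  0.2 -0.8] [ 18.81359156 -99.90740881  10.83803137]
9 False [-0.2  1.4 -0. ] [ 18.92484479 -99.95341687   8.86960941]
7.5 False [ 0.9  0.  -0.5] [ 18.92591322 -99.94011583   7.40922797]
6.5 False [-2.3  1.4  6. ] [  19.03133995 -100.06671939    6.68152837]
5.5 False [-8.6  2.  22.5] [  19.13423066 -100.14753091    6.21950602]
22.4917
-17 15.413185422456085
-9.5 12.745747573450206
4 7.06957391244377
17.5 6.535252674719455
25 6.658809719117287
```

View pics/o4.png

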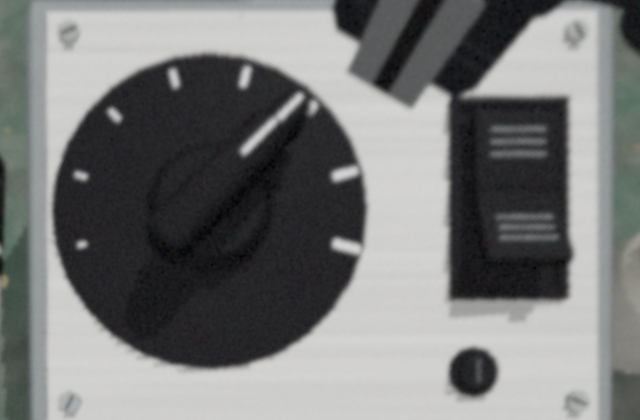

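The far half is in, flat at 6.5 mm, and the near half stands up. The handle line (243,153)–(301,96) is still on step 6, and the panel hasn't moved. The arm is clear, so I hand in.

```bash
python3 -c "
from bench import *
print(hand_in())"
```

```text
the job is handed in; nothing more can be done
None
```

The job is handed in: the camera check just before showed the selector resting in step six, the rocker on (far half in) and the controller unmoved, and the arm stood clear at 22.5 s of the 42 s allowed.

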